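# Index the wreath turntable to the next hole

## Task

Index the wreath turntable one step: with the fingertips in the cup of the spring plunger, press the plunger down to free the table, turn the table anticlockwise (seen from above) to the very next hole, not beyond it, and let the plunger spring fully up into that hole so that the table is locked again, then move clear. Only press and push: do not grip or lift anything, leave the pine cone standing inside the wreath and leave the things around the turntable where they are.

Things in the scene. Friction and masses are not known exactly. Their poses are not given: they have to be found in the camera images.
- index_base: fixed base: grey foot disc 336 mm across under a flat steel index ring (326 mm across, top at 40 mm height) with 8 dark holes 45 degrees apart on a circle of 140 mm radius. Origin: on the turning axis at the work surface, z up. The plunger starts in the hole at [-0.140, 0] of this frame; the next one anticlockwise is at [-0.099, -0.099]. Place and yaw vary
- turntable (a joint): angle of the plywood turntable (200 mm across, top at 60 mm height, with a fir wreath 180 mm across, top about 113 mm) on its vertical axis. About 0 = locked in the first hole, grows anticlockwise from above; next hole at 0.785 rad. Locked, it has 0.03 rad of play either way. Freed, it turns with light, damped friction (1 to 3 N at the plunger) and stays where it is left
- plunger (a joint): how far the spring plunger is pressed down (m): 0 up, 0.012 bottomed; 3 N at the top, 6 N at the bottom. It rides on the turntable's steel arm, 140 mm from the axis. Up, its collar locks in a hole; pressed beyond 0.007 it frees the table. Let go between holes it rises only to 0.007, sliding under the ring, and the table still turns; over a hole it springs to 0 and locks both ways
- cup_floor (a point): centre of the floor of the plunger's cup: a round open aluminium cup on top of the plunger, 74 mm outer and 62 mm inner diameter, floor 14 mm below the rim. With the plunger up the floor is at 86 mm and the rim at 100 mm height; the point goes down with the plunger and round with the turntable. z up
- table_axis (a point): point on the turning axis at the top face of the turntable, 60 mm above the work surface
- next_hole (a point): centre of the next hole, on the top face of the index ring, 40 mm above the work surface; the cup's centre must end straight above it
- wreath_cone: pine cone, 46 mm tall, 42 mm wide, standing loose on the turntable inside the wreath. Origin: centre of its underside, z up
- loose_cone: loose pine cone, 53 mm tall, 48 mm wide, standing beside the turntable. Loose bystander; origin: centre, at its underside
- far_cone: loose pine cone, 46 mm tall, 42 mm wide, out at the left side. Loose bystander; origin: centre, at its underside
- wire_spool: steel spool of copper wire, 60 mm across, 40 mm tall, standing beside the turntable. Loose bystander; origin: centre, at its underside
- tape_roll: green roll of florist's tape, 68 mm across, 25 mm tall, at the right side. Loose bystander; origin: centre, at its underside
- secateurs: grey-handled secateurs, 187 mm long, 66 mm wide, 18 mm tall, lying beside the turntable. Loose bystander; origin: at its pivot, at the underside; its x axis points to the blades
- pliers: red-handled pliers, 151 mm long, 66 mm wide, 18 mm tall, at the right side. Loose bystander; origin: at its pivot, at the underside; its x axis points to the blades
- mug: white mug, 80 mm across, 90 mm tall, at the left side. Loose bystander; origin: centre, at its underside

How it is judged (in metres and radians):
On the way, in this order (a step that is already met when the one before it is completed fails the run):
1. the plunger is pressed down far enough to free the table, with the table still at the first hole (value of joint plunger above 0.0072 m and value of joint turntable between -0.06 and 0.06 rad), for 0.05 s.
2. the table is turned anticlockwise, out of the first hole (value of joint turntable above 0.3 rad), for 0.05 s.
At the end, for the whole second after the job is handed in: The turntable is at the next hole (0.785 rad, within 0.05), the plunger is fully up in it (within 2 mm), the table is at rest, and the pine cone stands upright (within 0.4 rad) inside the wreath (within 50 mm of the axis) (value of joint turntable between 0.735 and 0.835 rad and value of joint plunger below 0.002 m and velocity of joint turntable between -0.05 and 0.05 rad/s and angle between wreath_cone's own z axis and vertical below 0.4 rad and horizontal distance between wreath_cone and table_axis below 0.05 m); the robot touches nothing.
It fails at once if the table is turned clockwise, away from the next hole (value of joint turntable below -0.15 rad).
It fails at once if the table is turned well past the next hole (value of joint turntable above 1.1 rad).
It fails at once if the pine cone in the wreath is lifted (height (world z) of wreath_cone above 0.085 m).
It fails at once if a bystander (loose cones, spool, tape, secateurs, pliers, mug) is lifted or pushed away by more than 30 mm (distance of any of loose_cone, far_cone, wire_spool, tape_roll, secateurs, pliers, mug from where it was at the start of the episode above 0.03 m).
It also fails if it takes over 48 s, if anything falls off the work surface, if the arm or the gripper's body presses on something with over 40 N, if the wrist force passes 120 N, or if a joint passes its speed limit or range.

## Robot

A 6-joint arm with a two-finger parallel gripper is mounted at the origin on the work surface. World frame = base frame: x ahead of the robot, y to its left, z up, the work surface at z = 0. Lengths are in m, angles in degrees, forces in N, time in s.
With the tool pointing down it reaches from about 0.4 to 0.825 m from the base axis. Payload 7 kg.
Tool frame: the origin (TCP) lies midway between the tips of the shut fingers; the grasp point (between the pads) lies 19 mm behind it (ctrl.hold_point_z is the distance from the TCP to the grasp point, in m); z points along the fingers, y is the line along which they close (so a half turn about z gives the same grasp; the last joint's range is limited). The gripper opens to 88 mm and grips with 3 to 60 N. Pads are 19 mm wide; open, the fingers measure 130 mm over their backs; the gripper's body (78 mm by 193 mm) begins 47 mm behind the grasp point.
Start: joints at [16.507, 20.546, 0.682, 0, -70.136, -16.507], TCP at [0.675, -0, 0.227] pointing down, gripper open.
Joint ranges: [-176.03, 176.03], [-82.01, 121.73], [-58.28, 71.71], [-173.87, 95.51], [-174.79, -0.11], [-173.66, 173.66]. Speed limits (degrees/s): [136.94, 136.94, 172.46, 180, 180, 180].

## Interface

Orientations are given as [roll, pitch, yaw] about the fixed x, y, z axes, in that order (R = Rz(yaw) Ry(pitch) Rx(roll)).
In Python, from plant import ctrl gives the robot as it stands.
- The arm moves only by the tool apply_moves, never from a script. Its argument "deltas" is a list of rows, each an object with "fingers": the finger opening in mm, from 0 to 87.6; "delta_pos": the shift along the tool's x, y, z in mm, a list of three; "angular": the turn, a rotation vector about the tool's x, y, z in degrees, a list of three. A call has 1 to 10 rows; each row is the pose to reach, as a shift and turn from the pose commanded when the call began, along the tool's axes at that moment; what a row does not reach only later rows make up. A row lasts 1/10 s, in which the tool goes at most 50 mm and 8.59 degrees, less where a joint would pass 70% of its speed; a pose out of reach is approached as far as the arm can. A call with a gripper value outside its range is refused whole. The fingers move at their own pace and stop on an object; the grip force is fixed at half the most. Time passes only in rows, so rows that repeat a pose let the fingers close. It gives the time, the measured TCP pose, the force, the opening and the grip force at its end, in the units of the state.
- ctrl.get_obs(): the state, without advancing time (a new reading comes with each control period).
- ctrl.snapshot(name): name is "scene" or "side" or "wrist"; returns the picture (400x640x3 uint8, red, green, blue); there is no depth.
- ctrl.camera_params(name): a dict with "fx", "fy", "cx", "cy" (pixels), "dist_coeffs" ([k1, k2, p1, p2, k3] as OpenCV has them; the pictures are not rectified), "cam_to_world" (4x4, takes a point from camera to world coordinates); the wrist camera has in their place "mount" (4x4, takes a point from camera to tool coordinates, whose origin is the TCP and whose axes are the flange's). Camera axes: x right, y up, looking along -z (the intrinsics and any distortion apply to the point x, -y, -z); pixel columns grow to the right and rows downward; lengths in m; the calibration is good to about 2 mm. A picture is of the moment at which its call begins: read the wrist's pose just before it. camera_params takes no time and is no camera call.
- ctrl.close_job(): hands the job in; it is judged then, once.
The state is a dict: "clock": time; "joint_pos": joint angles; "qvel": joint speeds; "tau": joint torques, N m; "tool_pos": TCP position; "orientation": TCP orientation; "force": force on the tool from outside, world axes, zero at the start; "moment": the same for the moment, N m; "opening": finger opening in m; "gripper_force": force on a finger pad.
Only numpy, scipy, OpenCV 4.12 (cv2) and the standard library are available. Lean on these libraries where they do the work, as an engineer would, in place of code of your own. Each camera call takes 0.05 s, during which the arm holds its last target. There are 200 camera calls.

## Working session

There is one attempt and no reset: what is moved stays moved. The work goes in short steps, Python scripts to look and compute and a tool call to move; the robot and the scene stay as the last step left them, time stands still between calls to the robot, and variables do not carry over. Pictures are saved under pics/ and viewed, at most 10 in all, crops included, and the job is handed in when it is done.

Besides the shell and the picture viewer there is one more tool, called after "Call:" as name(argument=value, ...) on one line, values as JSON. apply_moves: Moves the arm, as the interface text tells. Its arguments: {"type":"object","properties":{"deltas":{"type":"array"}},"required":["deltas"]}

```bash
mkdir -p pics; ls
python3 - <<'E'
from plant import ctrl
import cv2
for n in("scene","side","wrist"):
    cv2.imwrite(f"pics/{n}0.png",ctrl.snapshot(n)[:,:,::-1])
    print(n,ctrl.camera_params(n))
print(ctrl.get_obs())
E
```

```text
pics
scene {'fx': 518.7905947510484, 'fy': 518.7905947510484, 'cx': 326.1642261064847, 'cy': 202.9532505446114, 'dist_coeffs': array([-0.10454648,  0.        ,  0.        ,  0.        ,  0.        ]), 'cam_to_world': array([[-7.20709441e-01, -4.79886563e-01,  5.00286706e-01,
         1.56858501e+00],
       [ 6.93236160e-01, -5.00189858e-01,  5.18877377e-01,
         9.88868699e-01],
       [ 1.23605562e-03,  7.20776659e-01,  6.93166271e-01,
         1.42447289e+00],
       [ 0.00000000e+00,  0.00000000e+00,  0.00000000e+00,
         1.00000000e+00]])}
side {'fx': 491.962827589199, 'fy': 491.962827589199, 'cx': 322.12122982584816, 'cy': 195.12357144759642, 'dist_coeffs': array([-0.0838683,  0.       ,  0.       ,  0.       ,  0.       ]), 'cam_to_world': array([[-0.79736887,  0.36653455, -0.47943228, -0.07588399],
       [-0.60329418, -0.46377633,  0.64880478,  0.87504911],
       [ 0.01546002,  0.80657544,  0.59092897,  0.9059199 ],
       [ 0.        ,  0.        ,  0.        ,  1.        ]])}
wrist {'fx': 322.7023731940986, 'fy': 322.7023731940986, 'cx': 322.8436998297006, 'cy': 1
[... 445 characters left out ...]
00000e+00]])}
{'clock': 0.15, 'joint_pos': array([ 1.65071627e+01,  2.05812747e+01,  6.45469474e-01, -1.26576578e-02,
       -7.01380084e+01, -1.65059898e+01]), 'qvel': array([-0.14937488, -0.10936052,  0.03807137, -0.07656651,  0.07247227,
        0.01277551]), 'tau': array([ 1.39394037e-04, -5.83274567e+01,  2.93289685e+01,  7.00122759e+00,
        8.75052094e-03, -9.76538854e-05]), 'tool_pos': array([ 6.74617684e-01, -4.04804777e-05,  2.25849711e-01]), 'orientation': array([ 1.79925847e+02, -9.56292515e-03, -9.00031291e+01]), 'force': array([0.5436153 , 0.40114396, 0.26547403]), 'moment': array([ 0.01559619,  0.01010132, -0.02147741]), 'gripper_force': 0.0, 'opening': 0.08748275251550303}
```

View pics/scene0.png

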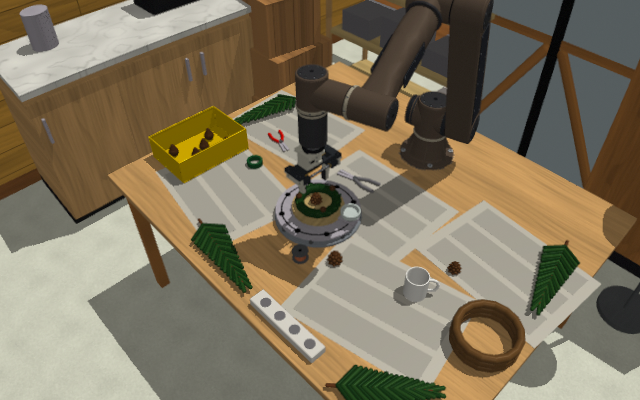

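View pics/wrist0.png

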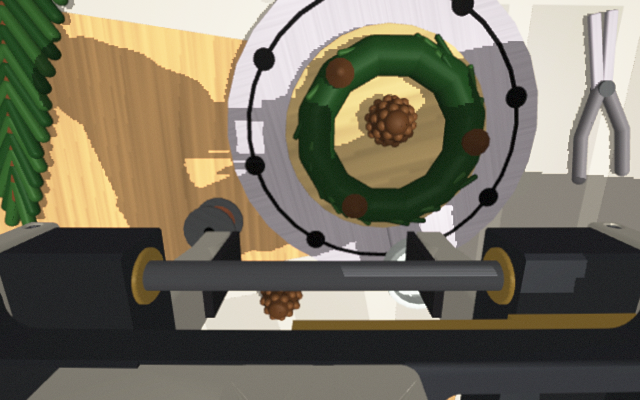

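The wrist view shows the ring holes at about (463,4), (264,59), (516,97), (255,165), (488,197) and (316,240). The cup is near (412,275), half hidden, and the cone is at (390,120). Next I'll fit the 140 mm hole circle and check the cup in the other views.

```bash
cat > h.py <<'E'
import numpy as np, cv2
from plant import ctrl
from scipy.spatial.transform import Rotation as R
def cam(n,o=None):
    p=ctrl.camera_params(n)
    if n=="wrist":
        o=o or ctrl.get_obs(); T=np.eye(4)
        T[:3,:3]=R.from_euler('xyz',o['orientation'],degrees=True).as_matrix(); T[:3,3]=o['tool_pos']
        return p,T@p['mount']
    return p,np.array(p['cam_to_world'])
def ray(pt,c,z):
    p,T=c; K=np.array([[p['fx'],0,p['cx']],[0,p['fy'],p['cy']],[0,0,1]])
    u=cv2.undistortPoints(np.array(pt,float).reshape(-1,1,2),K,p['dist_coeffs'])[:,0]
    d=np.c_[u[:,0],-u[:,1],-np.ones(len(u))]@T[:3,:3].T
    return T[:3,3]+d*((z-T[2,3])/d[:,2])[:,None]
def pix(X,c):
    p,T=c; K=np.array([[p['fx'],0,p['cx']],[0,p['fy'],p['cy']],[0,0,1]])
    q=(np.atleast_2d(X)-T[:3,3])@T[:3,:3]; q=q*[1,-1,-1]
    return cv2.projectPoints(q,np.zeros(3),np.zeros(3),K,p['dist_coeffs'])[0][:,0]
E
python3 - <<'E'
from h import *
from scipy.optimize import least_squares
im=cv2.imread('pics/wrist0.png').max(2); c=cam("wrist")
P=[]
for x,y in[(264,59),(516,97),(255,165),(488,197),(316,240)]:
    w=((im[y-14:y+15,x-14:x+15]<70)*255).astype(np.uint8)
    w=cv2.morphologyEx(w,cv2.MORPH_OPEN,np.ones((9,9)))
    m=cv2.moments(w,True); P.append((x-14+m['m10']/m['m00'],y-14+m['m01']/m['m00']))
W=ray(P,c,.04)[:,:2]
f=lambda v:np.hypot(*(W-v[:2]).T)-.14
s=least_squares(f,[.65,-.1]);C=s.x
print(np.round(P,1));print(C,s.fun*1e3)
a=np.degrees(np.arctan2(*(W-C).T[::-1]));print(a, a%45)
cup=ray([(412,275)],c,.1)[0];print(cup,np.hypot(*(cup[:2]-C)),np.degrees(np.arctan2(*(cup[:2]-C)[::-1])))
cv2.imwrite('pics/side0c.png',cv2.resize(cv2.imread('pics/side0.png'),(800,500)))
E
```

```text
[[263.8  58.8]
 [515.9  96.5]
 [254.9 165.3]
 [487.9 196.6]
 [315.  238.9]]
[ 0.61286106 -0.04654102] [-0.09447432 -0.00416157 -0.14203255 -0.19152989  0.09725793]
[ -30.42330937 -165.20260145   14.78074924  149.74950903   59.52497907] [14.57669063 14.79739855 14.78074924 14.74950903 14.52497907]
[0.58777958 0.0869782  0.1       ] 0.1358545689152246 100.63898555908366
```

View pics/side0.png

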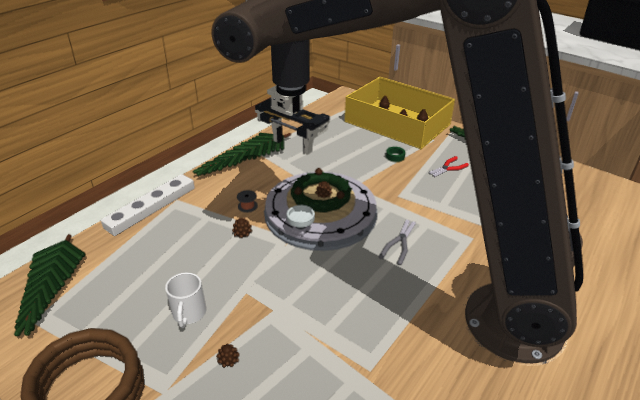

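Call:
apply_moves(deltas=[{"fingers": 0,"delta_pos": [-30,33,10],"angular": [0,0,0]},{"fingers": 0,"delta_pos": [-60,66,30],"angular": [0,0,0]},{"fingers": 0,"delta_pos": [-89,97,60],"angular": [0,0,0]},{"fingers": 0,"delta_pos": [-89,97,75],"angular": [0,0,0]},{"fingers": 0,"delta_pos": [-89,97,90],"angular": [0,0,0]},{"fingers": 0,"delta_pos": [-89,97,100],"angular": [0,0,0]},{"fingers": 0,"delta_pos": [-89,97,100],"angular": [0,0,0]},{"fingers": 0,"delta_pos": [-89,97,100],"angular": [0,0,0]}])

```text
clock: 0.95
tool_pos: [0.5783, 0.0888, 0.1268]
orientation: [180.0, -0.0, -90.0]
force: [-0.5, -0.3, 0.6]
opening: 0.0294
gripper_force: 0.0
```

Run:
```python
from h import *
C=np.array([.6129,-.0465]);t=np.radians(104.69+np.array([0,45]))
X=np.c_[C[0]+.14*np.cos(t),C[1]+.14*np.sin(t)]
o=ctrl.get_obs();print(o['tool_pos'],o['force'],o['opening'],X)
out=[]
for n in("side","scene"):
    im=ctrl.snapshot(n)[:,:,::-1].copy();c=cam(n)
    u=pix(np.array([[*X[0],.1],[*X[0],.086],[*X[1],.04],o['tool_pos']]),c);print(n,u.round(1))
    x,y=u[0].astype(int);x0,y0=x-60,y-60
    k=cv2.resize(im[y0:y0+90,x0:x0+100],None,fx=4,fy=4)
    for q,col in zip(u,[(0,0,255),(255,0,0),(0,255,0),(255,0,255)]): cv2.circle(k,tuple(((q+.5-[x0,y0])*4).astype(int)),3,col,-1)
    out.append(k)
cv2.imwrite('pics/chk.png',np.hstack(out))
```

```text
[0.57832043 0.08879034 0.12675089] [-0.50437796 -0.31948433  0.55945146] 0.029410265397539687 [[0.57739752 0.08892368]
 [0.49203695 0.02415496]]
side [[299.8 212.5]
 [299.8 216.7]
 [339.5 230.3]
 [299.4 204.3]]
scene [[350.7 210.9]
 [350.5 213.6]
 [353.5 202.6]
 [350.7 205.7]]
```

View pics/chk.png

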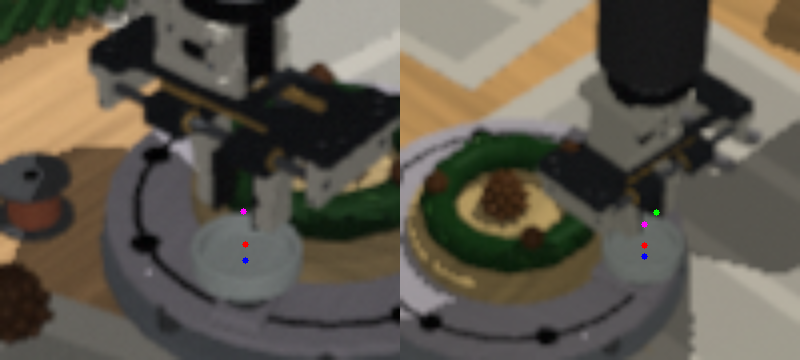

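Both crops show the predicted cup centre (red) on the real cup and the TCP right above it. The fingers are still closing, so I'll wait for them and then descend.

Call:
apply_moves(deltas=[{"fingers": 0,"delta_pos": [0,1,0],"angular": [0,0,0]},{"fingers": 0,"delta_pos": [0,1,0],"angular": [0,0,0]},{"fingers": 0,"delta_pos": [0,1,0],"angular": [0,0,0]},{"fingers": 0,"delta_pos": [0,1,12],"angular": [0,0,0]},{"fingers": 0,"delta_pos": [0,1,24],"angular": [0,0,0]},{"fingers": 0,"delta_pos": [0,1,35],"angular": [0,0,0]},{"fingers": 0,"delta_pos": [0,1,38],"angular": [0,0,0]},{"fingers": 0,"delta_pos": [0,1,38],"angular": [0,0,0]}])

```text
clock: 1.85
tool_pos: [0.5765, 0.0887, 0.0875]
orientation: [179.9, -0.1, -90.0]
force: [-0.1, -1.1, -0.5]
opening: 0.0001
gripper_force: 0.0
```

Call:
apply_moves(deltas=[{"fingers": 0,"delta_pos": [0,0,3],"angular": [0,0,0]},{"fingers": 0,"delta_pos": [0,0,6],"angular": [0,0,0]},{"fingers": 0,"delta_pos": [0,0,9],"angular": [0,0,0]},{"fingers": 0,"delta_pos": [0,0,12],"angular": [0,0,0]},{"fingers": 0,"delta_pos": [0,0,13],"angular": [0,0,0]},{"fingers": 0,"delta_pos": [0,0,13],"angular": [0,0,0]},{"fingers": 0,"delta_pos": [0,0,13],"angular": [0,0,0]}])

```text
clock: 2.55
tool_pos: [0.5775, 0.0891, 0.076]
orientation: [-179.9, 0.0, -90.0]
force: [-0.4, -0.2, 4.9]
opening: 0.0004
gripper_force: 2.8
```

Call:
apply_moves(deltas=[{"fingers": 0,"delta_pos": [1.7,5.9,0],"angular": [0,0,0]},{"fingers": 0,"delta_pos": [3.6,11.7,0],"angular": [0,0,0]},{"fingers": 0,"delta_pos": [5.8,17.4,0],"angular": [0,0,0]},{"fingers": 0,"delta_pos": [8.2,23,0],"angular": [0,0,0]},{"fingers": 0,"delta_pos": [10.9,28.5,0],"angular": [0,0,0]},{"fingers": 0,"delta_pos": [13.8,33.8,0],"angular": [0,0,0]},{"fingers": 0,"delta_pos": [16.9,39.1,0],"angular": [0,0,0]},{"fingers": 0,"delta_pos": [20.3,44.2,0],"angular": [0,0,0]},{"fingers": 0,"delta_pos": [23.9,49.1,0],"angular": [0,0,0]},{"fingers": 0,"delta_pos": [27.7,53.9,0],"angular": [0,0,0]}])

```text
clock: 3.55
tool_pos: [0.5244, 0.062, 0.0764]
orientation: [-179.8, 0.1, -90.0]
force: [0.8, 1.5, 5.6]
opening: 0.0004
gripper_force: 2.7
```

Run:
```python
from h import *
C=np.array([.6129,-.0465]);out=[]
o=ctrl.get_obs();print(o['tool_pos'],o['force'])
for n in("side","scene"):
    im=ctrl.snapshot(n)[:,:,::-1].copy();c=cam(n)
    u=pix(np.array([[C[0]+.14*np.cos(t),C[1]+.14*np.sin(t),.09] for t in np.radians(104.69+np.array([20,25,30,45]))]),c)
    x0,y0=u[1].astype(int)-[50,55]
    k=cv2.resize(im[y0:y0+90,x0:x0+100],None,fx=4,fy=4)
    for q in u: cv2.circle(k,tuple(((q+.5-[x0,y0])*4).astype(int)),3,(0,0,255),-1)
    out.append(k)
cv2.imwrite('pics/chk2.png',np.hstack(out))
```

```text
[0.5243873  0.06199412 0.07643354] [0.75403284 1.47339129 5.59856867]
```

View pics/chk2.png

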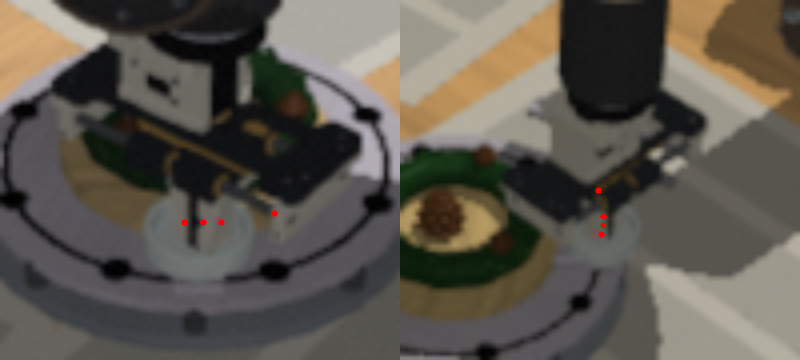

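The cup has followed the fingers to about 23.5° (side crop: cup centre near x=197, between the 20° and 25° dots), and the cone is still standing. Continuing to 39°, then easing the plunger up.

Call:
apply_moves(deltas=[{"fingers": 0,"delta_pos": [4,4.6,0],"angular": [0,0,0]},{"fingers": 0,"delta_pos": [8.2,9.1,0],"angular": [0,0,0]},{"fingers": 0,"delta_pos": [12.6,13.3,0],"angular": [0,0,0]},{"fingers": 0,"delta_pos": [17.2,17.4,0],"angular": [0,0,0]},{"fingers": 0,"delta_pos": [21,20.5,0],"angular": [0,0,0]},{"fingers": 0,"delta_pos": [24.8,23.4,0],"angular": [0,0,0]},{"fingers": 0,"delta_pos": [24.8,23.4,0],"angular": [0,0,0]},{"fingers": 0,"delta_pos": [24.8,23.4,-5],"angular": [0,0,0]},{"fingers": 0,"delta_pos": [24.8,23.4,-5],"angular": [0,0,0]}])

```text
clock: 4.55
tool_pos: [0.4997, 0.0366, 0.0809]
orientation: [-180.0, 0.0, -90.0]
force: [-0.1, -1.2, 0.1]
opening: 0.0005
gripper_force: 0.0
```

Run:
```python
from h import *
C=np.array([.6129,-.0465]);out=[]
o=ctrl.get_obs();print(o['tool_pos'],o['force'])
for n in("side","scene"):
    im=ctrl.snapshot(n)[:,:,::-1].copy();c=cam(n)
    u=pix(np.array([[C[0]+.14*np.cos(t),C[1]+.14*np.sin(t),.093] for t in np.radians(104.69+np.array([35,40,45]))]),c)
    x0,y0=u[1].astype(int)-[50,55]
    k=cv2.resize(im[y0:y0+90,x0:x0+100],None,fx=4,fy=4)
    for q in u: cv2.circle(k,tuple(((q+.5-[x0,y0])*4).astype(int)),3,(0,0,255),-1)
    out.append(k)
cv2.imwrite('pics/chk3.png',np.hstack(out))
```

```text
[0.49973695 0.03659886 0.08094893] [-0.12286259 -1.21145465  0.06756708]
```

View pics/chk3.png

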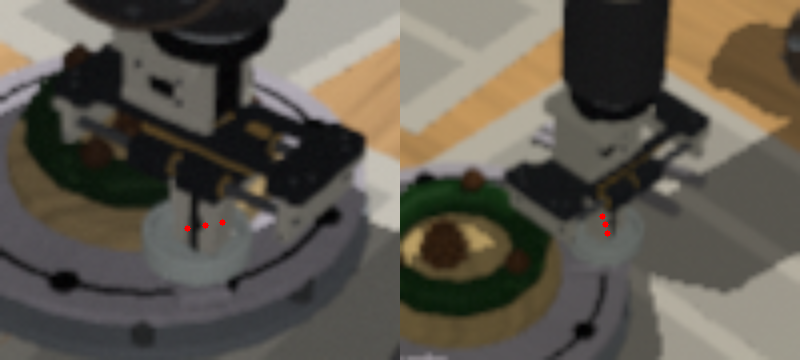

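The cup sits at about 38° and the vertical force is near zero, so the plunger is riding under the ring. Next I'll nudge the wall slowly until it snaps up, which should show as a vertical force.

Call:
apply_moves(deltas=[{"fingers": 0,"delta_pos": [2,1.4,0],"angular": [0,0,0]},{"fingers": 0,"delta_pos": [4,2.8,0],"angular": [0,0,0]},{"fingers": 0,"delta_pos": [6,4.2,0],"angular": [0,0,0]},{"fingers": 0,"delta_pos": [8.1,5.5,0],"angular": [0,0,0]},{"fingers": 0,"delta_pos": [10.2,6.8,0],"angular": [0,0,0]},{"fingers": 0,"delta_pos": [12.3,8.1,0],"angular": [0,0,0]},{"fingers": 0,"delta_pos": [12.3,8.1,0],"angular": [0,0,0]}])

```text
clock: 5.35
tool_pos: [0.4925, 0.025, 0.0807]
orientation: [-179.9, 0.1, -90.0]
force: [2.5, 5.2, -3.3]
opening: 0.0002
gripper_force: 2.4
```

Call:
apply_moves(deltas=[{"fingers": 0,"delta_pos": [1,0.6,0],"angular": [0,0,0]},{"fingers": 0,"delta_pos": [2.1,1.2,0],"angular": [0,0,0]},{"fingers": 0,"delta_pos": [3.2,1.8,0],"angular": [0,0,0]},{"fingers": 0,"delta_pos": [4.3,2.4,0],"angular": [0,0,0]},{"fingers": 0,"delta_pos": [4.3,2.4,0],"angular": [0,0,0]}])

```text
clock: 5.85
tool_pos: [0.4906, 0.0209, 0.0808]
orientation: [-179.8, 0.1, -90.0]
force: [2.8, 4.3, -5.2]
opening: 0.0005
gripper_force: 2.9
```

Run:
```python
from h import *
C=np.array([.6129,-.0465]);out=[]
o=ctrl.get_obs();print(o['tool_pos'],o['force'])
for n in("side","scene"):
    im=ctrl.snapshot(n)[:,:,::-1].copy();c=cam(n)
    u=pix(np.array([[C[0]+.14*np.cos(t),C[1]+.14*np.sin(t),.093] for t in np.radians(104.69+np.array([35,40,45]))]),c)
    x0,y0=u[1].astype(int)-[50,55]
    k=cv2.resize(im[y0:y0+90,x0:x0+100],None,fx=4,fy=4)
    for q in u: cv2.circle(k,tuple(((q+.5-[x0,y0])*4).astype(int)),3,(0,0,255),-1)
    out.append(k)
cv2.imwrite('pics/chk4.png',np.hstack(out))
```

```text
[0.49059264 0.02093353 0.08078724] [ 2.84095539  4.26390084 -5.15086035]
```

View pics/chk4.png

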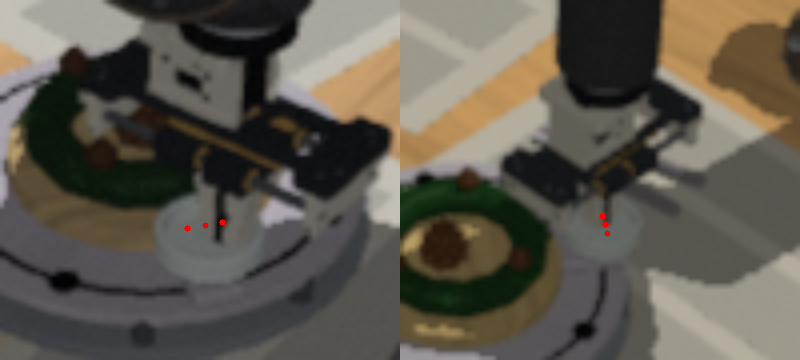

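The cup is at about 41.5° (side crop x≈209, 5° short) and is being pushed by the wall. Continuing gently.

Call:
apply_moves(deltas=[{"fingers": 0,"delta_pos": [1.1,0.6,0],"angular": [0,0,0]},{"fingers": 0,"delta_pos": [2.2,1.2,0],"angular": [0,0,0]},{"fingers": 0,"delta_pos": [3.3,1.7,0],"angular": [0,0,0]},{"fingers": 0,"delta_pos": [4.4,2.2,0],"angular": [0,0,0]},{"fingers": 0,"delta_pos": [4.4,2.2,0],"angular": [0,0,0]}])

```text
clock: 6.45
tool_pos: [0.4888, 0.0166, 0.0809]
orientation: [-179.8, 0.1, -90.0]
force: [3.8, 4.6, -5.5]
opening: 0.0003
gripper_force: 3.2
```

Call:
apply_moves(deltas=[{"fingers": 0,"delta_pos": [0.8,0.4,0],"angular": [0,0,0]},{"fingers": 0,"delta_pos": [1.6,0.8,0],"angular": [0,0,0]},{"fingers": 0,"delta_pos": [2.4,1.2,0],"angular": [0,0,0]},{"fingers": 0,"delta_pos": [2.4,1.2,0],"angular": [0,0,0]}])

```text
clock: 6.85
tool_pos: [0.4873, 0.0136, 0.0813]
orientation: [-179.8, 0.0, -90.0]
force: [3.4, -1.3, 4.5]
opening: 0.0002
gripper_force: 3.7
```

```bash
cat > chk.py <<'E'
import sys
from h import *
C=np.array([.6129,-.0465]);out=[]
o=ctrl.get_obs();print(o['tool_pos'],o['force'])
for n in("side","scene"):
    im=ctrl.snapshot(n)[:,:,::-1].copy();c=cam(n)
    u=pix(np.array([[C[0]+.14*np.cos(t),C[1]+.14*np.sin(t),.093] for t in np.radians(104.69+np.array([35,40,45]))]),c)
    x0,y0=u[1].astype(int)-[50,55]
    k=cv2.resize(im[y0:y0+90,x0:x0+100],None,fx=4,fy=4)
    for q in u: cv2.circle(k,tuple(((q+.5-[x0,y0])*4).astype(int)),3,(0,0,255),-1)
    out.append(k)
cv2.imwrite(sys.argv[1],np.hstack(out))
E
python3 chk.py pics/chk5.png
```

```text
[0.48731289 0.01356185 0.08128832] [ 3.37473226 -1.27899423  4.45489885]
```

View pics/chk5.png

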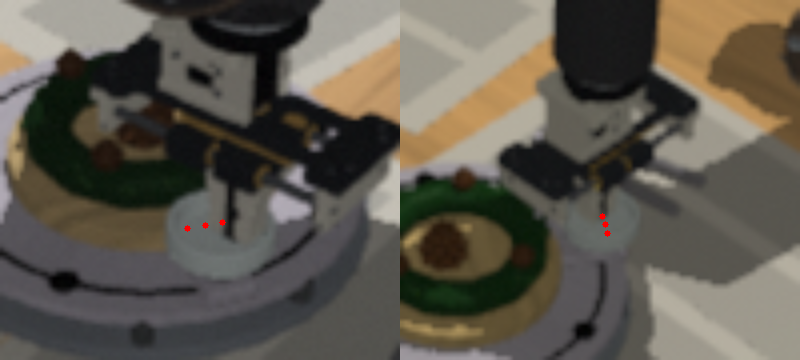

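The vertical force flipped to +4.5 N, so the plunger has snapped up against the fingertips over the next hole. I'll back off the wall and lift clear.

Call:
apply_moves(deltas=[{"fingers": 0,"delta_pos": [-2,-1,-2],"angular": [0,0,0]},{"fingers": 0,"delta_pos": [-4,-2,-5],"angular": [0,0,0]},{"fingers": 0,"delta_pos": [-5,-2.5,-10],"angular": [0,0,0]},{"fingers": 0,"delta_pos": [-5,-2.5,-25],"angular": [0,0,0]},{"fingers": 0,"delta_pos": [-5,-2.5,-60],"angular": [0,0,0]},{"fingers": 0,"delta_pos": [-5,-2.5,-100],"angular": [0,0,0]},{"fingers": 0,"delta_pos": [-5,-2.5,-120],"angular": [0,0,0]},{"fingers": 0,"delta_pos": [-5,-2.5,-120],"angular": [0,0,0]}])

```text
clock: 7.75
tool_pos: [0.4894, 0.0187, 0.2037]
orientation: [-179.7, 0.1, -90.0]
force: [-0.8, -0.4, -0.8]
opening: 0.0004
gripper_force: 0.0
```

```bash
python3 chk.py pics/chk6.png
```

```text
[0.48936871 0.01868921 0.2037089 ] [-0.77079272 -0.3973525  -0.79837962]
```

View pics/chk6.png

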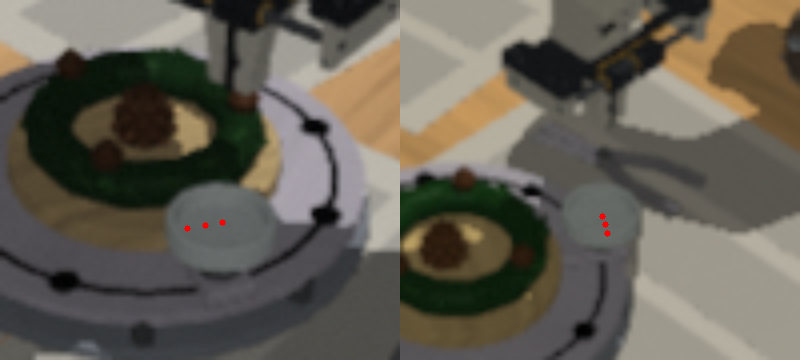

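The cup is centred on the 45° mark (side crop x≈221 against the dot at 222) and its rim is up. The cone stands inside the wreath and the gripper is clear, so I'm handing in.

```bash
python3 -c "
from plant import ctrl
print(ctrl.close_job())"
```

```text
the job is handed in; nothing more can be done
None
```

The turntable is indexed one step anticlockwise and the plunger is up in the next hole; the cone is still standing in the wreath and the arm is clear, and the job is handed in (no verdict was returned).

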